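Clamp the bar with the draw latch

TASK

Clamp the steel bar that lies in the holding fixture on the smith's bench: lay the latch's wire loop into the groove across the top of the sliding jaw without pressing it hard against the jaw, then throw the lever over, away from the jaw, past its dead point until it lies fully down and the jaw holds the bar tight. Leave the bar where it lies, let go of the latch, and leave the other tools on the bench alone.

Things in the scene. Friction and masses are not known exactly. Their poses are not given: they have to be found in the camera images.
- bed: Holding fixture: grey steel base plate 300 x 100 x 14 mm, bolted down. Origin on the table near the plate's middle (plate x -145 to 155 mm). x runs along the plate from the lever's end to the sliding jaw's end, y across, z up. In this frame: lever pivot on a pedestal at x -40, z 75; fixed jaw x 22 to 44, 48 mm high; next the steel bar, then the sliding jaw, a dark upright block.
- jaw_track (a point): Fixed point of the bed (x 110.5, y 0, z 80 mm, the jaw's top height; axes as the bed). The sliding jaw (24 mm wide in y) starts drawn back by an unmeasured amount: the middle of the groove across its top lies up to 11.5 mm either side of this point along x (about 18 mm to the -x side once clamped). Feel for it with the cross-bar, lightly, until it drops in, or look. Jaw slides with 4 N.
- latch: Latch pedestal, fixed on the bed, same origin and axes as the bed. About the jaw's groove, which runs along y: opening 12 mm wide, floor 14 mm below the jaw's top. Its wall on the lever's side (20 mm thick) is the keeper, with a 5 mm thick lip at the top that overhangs the groove 3 mm; its far wall is 19 mm thick. Both tops are level.
- loop_bar (a point): Middle of the loop's cross-bar (7 mm round, along y), 150 mm from the loop's pin; x axis points outward along the loop's two side rods (7 mm round, 51 mm over their outsides). Grip across both rods from above, just behind the cross-bar. Height in the bed frame: 70 mm seated in the groove, 83.5 on the jaw's top. Until the lever is thrown press it on the jaw with less than 20 N.
- loop: The loop; origin at its pin on the lever, which is 28 mm from the lever's pivot; axes as loop_bar. It swings on the pin with slight friction: it starts standing steeply up beside the handle, and let go when lower than about 60 degrees it falls by its weight (130 g). The lever follows when the loop is moved along x. A stiff spring (12 N per mm) lets it stretch up to 14 mm.
- lever_grip (a point): Point on the axis of the lever's round black handle, 78 mm from the lever's pivot; the handle is 15 mm thick, runs straight out from 34 to 96 mm from the pivot, and is best pushed over with shut fingertips on the side facing the jaw.
- lever (a joint): Lever angle, rad, about the pivot (axis y): 0 = closed, handle level, pointing to the bed's -x, at its stop; 1.57 upright; starts 1.8 to 2.0, leaning towards the jaw. Slight friction holds it. Hooked, it draws the jaw in, grows stiff from about 1.0 (5 to 10 N at the handle), passes dead point near 0.3 and then snaps to 0.
- stock_center (a point): Centre of the loose steel bar, 28 x 80 x 18 mm, lying across the plate between the jaws, against the fixed jaw.
- hammer_grip (a point): Loose hand hammer, 280 mm long, lying on the bench: point on its handle. Leave it alone.
- mug_rim (a point): Loose dark metal cup, 80 mm wide, 85 mm high: centre of its rim. Leave it alone.
- brush_grip (a point): Loose brush, 200 mm long, lying on the bench: point on its handle. Leave it alone.

How it is judged (in metres and radians):
On the way, in this order (a step that is already met when the one before it is completed fails the run):
1. the loop's cross-bar lies down in the groove of the sliding jaw, the lever still up (z of loop_bar in the frame of bed below 0.076 m and y of loop_bar in the frame of bed between -0.006 and 0.006 m and x of loop_bar in the frame of bed between 0.0915 and 0.1255 m and value of joint lever above 1.15 rad), for 0.2 s.
2. the lever is fully down past its dead point and the loop is under tension on the jaw (value of joint lever below 0.08 rad and contact force between loop and bed above 25 N), for 0.2 s.
At the end, for the whole second after the job is handed in: Lever down (under 0.08 rad); cross-bar in the jaw's groove pulling with over 25 N, jaw drawn in (bar's middle at bed x 83 to 93, y within 6, z under 76 mm); stock within 8 mm of its start; lever below 0.1 rad/s, loop below 0.02 m/s; released (all of step 2 and z of loop_bar in the frame of bed below 0.076 m and y of loop_bar in the frame of bed between -0.006 and 0.006 m and x of loop_bar in the frame of bed between 0.083 and 0.093 m and distance of stock_center from where it was at the start of the episode below 0.008 m and velocity of joint lever between -0.1 and 0.1 rad/s and linear speed of loop below 0.02 m/s); the robot touches nothing.
It fails at once if the loop is pressed on the jaw with more than 20 N before the lever is thrown (lever above 1.15 rad) (value of joint lever above 1.15 rad and contact force between loop and bed above 20 N).
It fails at once if the bar is shifted more than 15 mm (distance of stock_center from where it was at the start of the episode above 0.015 m).
It fails at once if a tool on the bench is moved more than 20 mm (distance of any of hammer_grip, mug_rim, brush_grip from where it was at the start of the episode above 0.02 m).
It also fails if it takes over 67 s, if anything falls off the work surface, if the arm or the gripper's body presses on something with over 40 N, if the wrist force passes 120 N, or if a joint passes its speed limit or range.

ROBOT

A 7-joint arm with a two-finger parallel gripper is mounted at the origin on the work surface. World frame = base frame: x ahead of the robot, y to its left, z up, the work surface at z = 0. Lengths are in m, angles in degrees, forces in N, time in s.
With the tool pointing down it reaches from about 0.425 to 0.8 m from the base axis. Payload 8.3 kg.
Tool frame: the origin (TCP) lies at the very end of the fingers, on their centre line; the grasp point (between the pads) lies 19 mm behind it; x points along the fingers, z is the direction in which the jaws open and shut, and the axes are right-handed (so a half turn about x gives the same grasp; the last joint's range is limited). The gripper opens to 85 mm and grips with 20 to 120 N. Pads are 22 mm wide; open, the fingers measure 114 mm over their backs; the gripper's body (76 mm by 85 mm) begins 54 mm behind the grasp point. The pads swing forward as they close: fully open they stand 13 mm farther back than shut.
Start: joints at [-69.952, 21.967, 0.94, 78.501, -0.361, 79.538, -2.664], TCP at [0.251, 0.573, 0.231] pointing down, gripper open.
Joint ranges: [-169.22, 169.22], [-14.56, 117.87], [-87.37, 89.26], [10.42, 133.3], [-82.24, 262.24], [0.94, 117.77], [-172.7, 172.7]. Speed limits (degrees/s): [136.94, 136.94, 172.46, 172.46, 180, 180, 180].

INTERFACE

Orientations are given as a 3x3 rotation matrix whose columns are the frame's x, y, z axes.
In Python, from plant import telemetry, optics, r gives the robot as it stands. The module is installed in compiled form; this text tells all that it offers.
- The arm moves only by the tool drive_tool, never from a script. Its argument "steps" is a list of rows, each a list of 3 entries, a list of its own where there are three numbers: the turn, a rotation vector about the tool's x, y, z in degrees, then the shift along the tool's x, y, z in cm, then the finger opening in cm, from 0 to 8.54. In form: [[[ax, ay, az], [tx, ty, tz], claw], ...]. A call has 1 to 12 rows; each row shifts and turns the pose as measured when the row begins, along the tool's axes as they then stand; what a row does not reach is not made up. A row lasts 1/8 s, in which the tool goes at most 62.5 mm and 10.7 degrees, less where a joint would pass 70% of its speed; a pose out of reach is approached as far as the arm can. A call with a gripper value outside its range is refused whole. The fingers move at their own pace and stop on an object; the grip force is fixed at half the most. Time passes only in rows, so rows that do not move let the fingers close. It gives the time, the measured TCP pose, the force and the opening at its end, in the units of the state.
- telemetry.get_state(): the state, without advancing time (a new reading comes with each control period).
- optics.capture(name): name is "side" or "top"; returns the picture (480x640x3 uint8, red, green, blue); there is no depth.
- optics.get_calibration(name): a dict with "camera_matrix" (3x3 intrinsics, pixels), "rvec" (rotation vector, rad) and "tvec" (3), from world to camera coordinates, as OpenCV has them. Camera axes: x right, y down, z forward; pixel columns grow to the right and rows downward; lengths in m; the calibration is good to about 2 mm. A picture is of the moment at which its call begins. get_calibration takes no time and is no camera call.
- r.close_job(): hands the job in, once; it reports no verdict.
The state is a dict: "clock": time; "qpos": joint angles; "qvel": joint speeds; "effort": joint torques, N m; "tcp_pos": TCP position; "tcp_rot": TCP orientation; "contact_force": force on the tool from outside, world axes, zero at the start; "moment": the same for the moment, N m; "width": opening from 0.0 (shut) to 1.0 (fully open).
Only numpy, scipy, OpenCV 4.12 (cv2) and the standard library are available. Lean on these libraries where they do the work, as an engineer would, in place of code of your own. Each camera call takes 0.05 s, during which the arm holds its last target. There are 200 camera calls.

## Working session

There is one attempt and no reset: what is moved stays moved. The work goes in short steps, Python scripts to look and compute and a tool call to move; the robot and the scene stay as the last step left them, time stands still between calls to the robot, and variables do not carry over. Pictures are saved under pics/ and viewed, about 8 in all and at most 12, crops included, and the job is handed in when it is done.

Besides the shell and the picture viewer there is one more tool, called by a JSON object that holds its "api" and its "payload". drive_tool: Moves the arm, as the interface text tells. Its arguments: {"type":"object","properties":{"steps":{"type":"array"}},"required":["steps"]}

```bash
mkdir -p pics; cat > h.py <<'E'
import numpy as np, cv2
from plant import telemetry, optics, r
def cal(n):
    c=optics.get_calibration(n); K=np.array(c["camera_matrix"],float); R=cv2.Rodrigues(np.array(c["rvec"],float))[0]; t=np.array(c["tvec"],float).ravel(); return K,R,t
def proj(n,P):
    K,R,t=cal(n); q=(K@(R@np.atleast_2d(P).T+t[:,None])).T; return q[:,:2]/q[:,2:]
def onz(n,uv,z):
    K,R,t=cal(n); d=R.T@np.linalg.inv(K)@np.array([*uv,1.]); c=-R.T@t; return c+d*(z-c[2])/d[2]
def snap(n,f,crop=None,s=1):
    im=optics.capture(n)[...,::-1]
    if crop: x0,y0,x1,y1=crop; im=im[y0:y1,x0:x1]
    im=cv2.resize(im,None,fx=s,fy=s,interpolation=cv2.INTER_CUBIC); cv2.imwrite('pics/'+f,im)
E
python3 - <<'E'
from h import *
snap('top','t0.png');snap('side','s0.png')
for n in('top','side'):
    K,R,t=cal(n);print(n,K.round(1).tolist(),(-R.T@t).round(3),R[2].round(3))
s=telemetry.get_state();print(s)
E
```

```text
top [[438.2, 0.0, 322.5], [0.0, 438.2, 237.1], [0.0, 0.0, 1.0]] [0.312 0.039 1.068] [ 0.176 -0.015 -0.984]
side [[480.3, 0.0, 321.9], [0.0, 480.3, 242.6], [0.0, 0.0, 1.0]] [ 0.255 -0.804  1.103] [ 0.18   0.634 -0.752]
{'clock': 0.1, 'qpos': array([-69.95058805,  22.01121159,   0.93939104,  78.55589144,
        -0.36096874,  79.53789835,  -2.66527112]), 'qvel': array([-0.00050432, -0.14036192,  0.11726892, -0.13414934, -0.05323694,
       -0.13839836, -0.00359228]), 'effort': array([ 3.52434581e-03, -6.29128218e+01,  8.47683102e-01, -3.72754526e+01,
        1.67962268e-02,  1.05605606e-02, -1.65662886e-06]), 'tcp_pos': array([0.25054382, 0.57208447, 0.2303658 ]), 'tcp_rot': array([[-6.83847913e-04, -9.16000483e-01,  4.01176578e-01],
       [-1.64671274e-03,  4.01177160e-01,  9.15999004e-01],
       [-9.99998410e-01, -3.42185741e-05, -1.78273383e-03]]), 'contact_force': array([-0.10213707, -0.48832749, -0.21618797]), 'moment': array([-0.010202  ,  0.00089633, -0.00287325]), 'width': 1.0016421893103036}
```

View pics/t0.png

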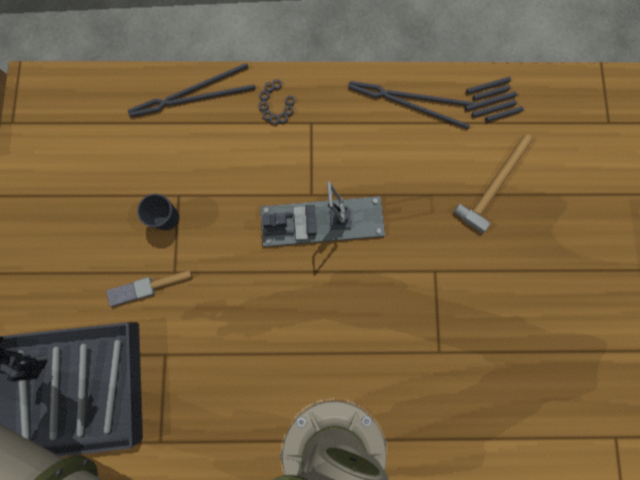

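View pics/s0.png

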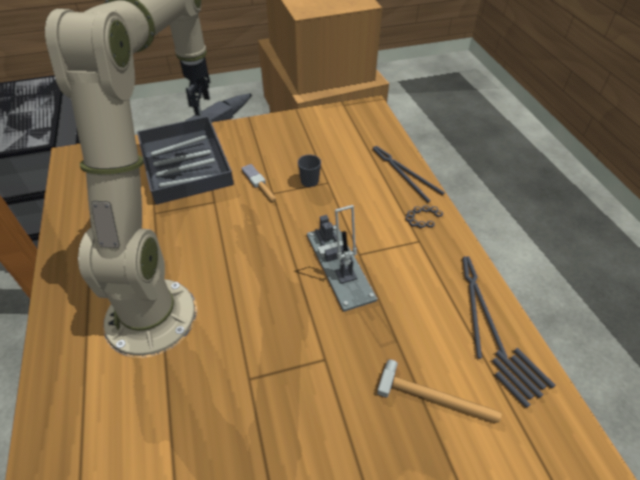

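The top view shows the bed at u 262–383, v 198–246, with the sliding jaw at the left (world +y) and the loop standing up near (335,200). In the side view the loop's cross-bar is at (345,208). I'll zoom in on both.

```bash
python3 - <<'E'
from h import *
a=optics.capture('top')[180:255,250:395,::-1];b=optics.capture('side')[195:315,290:390,::-1]
a=cv2.resize(a,None,fx=5.5,fy=5.5,interpolation=cv2.INTER_CUBIC);b=cv2.resize(b,None,fx=5,fy=5,interpolation=cv2.INTER_CUBIC)
cv2.imwrite('pics/t1.png',a);cv2.imwrite('pics/s1.png',b)
E
```

```text
(no output)
```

View pics/t1.png

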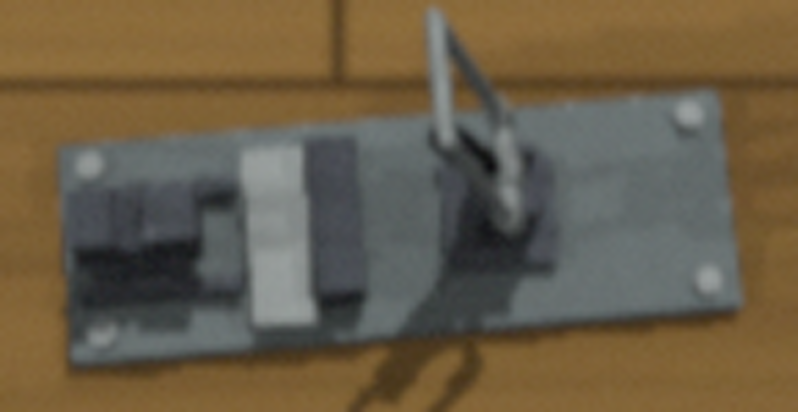

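View pics/s1.png

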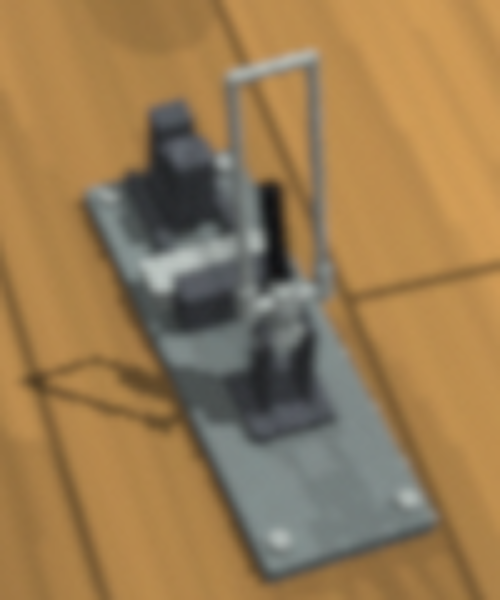

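```bash
cat >> h.py <<'E'
T=lambda x,y:np.array([250+x/5.5-.4,180+y/5.5-.4]); S=lambda x,y:np.array([290+x/5-.4,195+y/5-.4])
def tri(a,b):
    P=[]
    for n in('top','side'):
        K,R,t=cal(n);P.append(K@np.c_[R,t])
    X=cv2.triangulatePoints(P[0],P[1],a.reshape(2,1),b.reshape(2,1))[:,0];X=X[:3]/X[3]
    return X,np.linalg.norm(proj('top',X)-a),np.linalg.norm(proj('side',X)-b)
E
python3 - <<'E'
from h import *
c=[T(60,148),T(715,92),T(742,310),T(72,362)]
W=[onz('top',p,.014) for p in c]
cs=[S(85,200),None,S(265,572),S(437,520)]
for w in W:print(w.round(4))
print([np.linalg.norm(W[i]-W[(i+1)%4]).round(4) for i in range(4)])
for q in (S(85,200),S(437,520),S(265,570)):print('side',onz('side',q,.014).round(4))
m=sum(W)/4
ex=((W[0]+W[3])-(W[1]+W[2]))[:2];ex/=np.linalg.norm(ex);ey=np.array([-ex[1],ex[0]])
o=m[:2]-ex*.005;print('yaw',np.degrees(np.arctan2(ex[1],ex[0])),'o',o)
def bed(X):d=X[:2]-o;return np.array([d@ex,d@ey,X[2]])*1000
for a in (T(75,215),T(122,215),T(144,215),T(200,215),T(135,185),T(140,245)):print('jaw',bed(onz('top',a,.08)).round(1))
for a,b in ((T(435,10),S(318,55)),(T(445,140),S(235,75))):
    X,e,f=tri(a,b);print(X.round(4),bed(X).round(1),e,f)
E
```

```text
[0.578  0.1745 0.014 ]
[ 0.6028 -0.1211  0.014 ]
[ 0.5024 -0.13    0.014 ]
[0.4807 0.1676 0.014 ]
[np.float64(0.2966), np.float64(0.1008), np.float64(0.2984), np.float64(0.0976)]
side [0.4787 0.1575 0.014 ]
side [ 0.604  -0.1236  0.014 ]
side [ 0.5038 -0.1288  0.014 ]
yaw 94.48045936637295 o [0.54137139 0.01775226]
jaw [141.7  -2.2  80. ]
jaw [122.1  -0.6  80. ]
jaw [113.    0.2  80. ]
jaw [89.6  2.1 80. ]
jaw [115.9 -13.   80. ]
jaw [115.5  12.9  80. ]
[0.5685 0.0127 0.2498] [ -7.1 -26.6 249.8] 0.1792232907666768 0.11491389676273885
[0.5224 0.0097 0.2506] [ -6.6  19.5 250.6] 0.900782022383764 0.5745139017519324
```

```bash
cat >> h.py <<'E'
from scipy.spatial.transform import Rotation as Ro
o=np.array([.54137,.01775]);yaw=np.radians(94.48);ex=np.array([np.cos(yaw),np.sin(yaw)]);ey=np.array([-ex[1],ex[0]])
def w(b): b=np.array(b)/1000;return np.r_[o+b[0]*ex+b[1]*ey,b[2]]
def tobed(X): d=X[:2]-o; return np.array([d@ex,d@ey,X[2]])*1000
def rot(tau):
    t=np.radians(tau);X=np.r_[ex,0];Z=np.array([0,0,1.]);d=np.sin(t)*X-np.cos(t)*Z;z=np.r_[-ey,0];return np.c_[d,np.cross(z,d),z]
def tcp(G,tau,back=0): R=rot(tau);return w(G)+R[:,0]*(.019-back/1000),R
def plan(wps,claw):
    """wps: list of (pos,R,n); claw cm"""
    s=telemetry.get_state();p,R=s['tcp_pos'],s['tcp_rot'];out=[]
    for q,Q,n in wps:
        p0,R0=p,R;rv=Ro.from_matrix(R0.T@Q).as_rotvec()
        for i in range(1,n+1):
            pn=p0+(q-p0)*i/n;Rn=R0@Ro.from_rotvec(rv*i/n).as_matrix()
            out.append([np.degrees(Ro.from_matrix(R.T@Rn).as_rotvec()).round(1).tolist(),(R.T@(pn-p)*100).round(2).tolist(),claw]);p,R=pn,Rn
    for i in range(0,len(out),12):print(out[i:i+12])
E
python3 - <<'E'
from h import *
s=telemetry.get_state()
G=[-11,-1.5,232]
p,R=tcp(G,45,100)
plan([(np.array([.35,.42,.36]),rot(0),7),(p,R,9)],8.5)
print(p,R)
E
```

```text
[[[8.8, -0.0, 0.0], [-1.85, -2.17, -1.42], 8.5], [[8.8, -0.0, 0.0], [-1.85, -2.37, -1.07], 8.5], [[8.8, -0.0, 0.0], [-1.85, -2.5, -0.7], 8.5], [[8.8, -0.0, 0.0], [-1.85, -2.58, -0.3], 8.5], [[8.8, -0.0, 0.0], [-1.85, -2.6, 0.1], 8.5], [[8.8, -0.0, 0.0], [-1.85, -2.55, 0.49], 8.5], [[8.8, -0.0, 0.0], [-1.85, -2.44, 0.88], 8.5], [[-0.0, 0.0, 5.0], [0.79, -5.38, 1.79], 8.5], [[0.0, 0.0, 5.0], [0.31, -5.43, 1.79], 8.5], [[-0.0, 0.0, 5.0], [-0.16, -5.44, 1.79], 8.5], [[-0.0, 0.0, 5.0], [-0.63, -5.4, 1.79], 8.5], [[-0.0, 0.0, 5.0], [-1.1, -5.32, 1.79], 8.5]]
[[[-0.0, 0.0, 5.0], [-1.56, -5.21, 1.79], 8.5], [[-0.0, 0.0, 5.0], [-2.01, -5.05, 1.79], 8.5], [[-0.0, 0.0, 5.0], [-2.44, -4.86, 1.79], 8.5], [[-0.0, -0.0, 5.0], [-2.86, -4.63, 1.79], 8.5]]
[ 0.5481985  -0.05019988  0.28927565] [[-0.05523289 -0.05523289  0.99694466]
 [ 0.70494633  0.70494633  0.0781111 ]
 [-0.70710678  0.70710678  0.        ]]
```

{"api": "drive_tool", "payload": {"steps": [[[8.8,0,0],[-1.85,-2.17,-1.42],8.5],[[8.8,0,0],[-1.85,-2.37,-1.07],8.5],[[8.8,0,0],[-1.85,-2.5,-0.7],8.5],[[8.8,0,0],[-1.85,-2.58,-0.3],8.5],[[8.8,0,0],[-1.85,-2.6,0.1],8.5],[[8.8,0,0],[-1.85,-2.55,0.5],8.5],[[8.8,0,0],[-1.85,-2.45,0.9],8.5]]}}

```text
clock: 1.08
tcp_pos: [0.3489, 0.4152, 0.3602]
tcp_rot: [[-0.005, -0.054, 0.999], [-0.007, 0.999, 0.054], [-1.0, -0.007, -0.006]]
contact_force: [0.8, 0.6, 0.1]
width: 0.994
```

```bash
python3 - <<'E'
from h import *
p,R=tcp([-11,-1.5,232],45,100)
plan([(w([90,-1.5,340]),rot(20),9),(p,R,4)],8.5)
s=telemetry.get_state();print(s['tcp_pos'],s['contact_force'],s['qpos'].round(0))
E
```

```text
[[[-0.2, -0.0, 2.3], [0.24, -3.52, 1.89], 8.5], [[-0.2, -0.0, 2.3], [0.1, -3.54, 1.88], 8.5], [[-0.2, -0.0, 2.3], [-0.04, -3.54, 1.87], 8.5], [[-0.2, -0.0, 2.3], [-0.18, -3.54, 1.86], 8.5], [[-0.2, -0.0, 2.3], [-0.32, -3.54, 1.85], 8.5], [[-0.2, -0.0, 2.3], [-0.46, -3.53, 1.84], 8.5], [[-0.2, -0.0, 2.3], [-0.6, -3.51, 1.83], 8.5], [[-0.2, -0.0, 2.3], [-0.74, -3.49, 1.82], 8.5], [[-0.2, -0.0, 2.3], [-0.87, -3.46, 1.81], 8.5], [[-0.0, 0.0, 6.2], [-0.16, -4.15, 0.0], 8.5], [[0.0, 0.0, 6.2], [-0.61, -4.11, -0.0], 8.5], [[0.0, 0.0, 6.3], [-1.06, -4.02, 0.0], 8.5]]
[[[-0.0, 0.0, 6.3], [-1.49, -3.88, 0.0], 8.5]]
[0.34888683 0.41522835 0.36018682] [0.7892137  0.61026325 0.09355232] [-65.  10.  14.  77.  -3.  93. -48.]
```

{"api": "drive_tool", "payload": {"steps": [[[-0.2,0,2.3],[0.24,-3.5,1.9],8.5],[[-0.2,0,2.3],[0.1,-3.5,1.9],8.5],[[-0.2,0,2.3],[0,-3.5,1.9],8.5],[[-0.2,0,2.3],[-0.2,-3.5,1.9],8.5],[[-0.2,0,2.3],[-0.3,-3.5,1.9],8.5],[[-0.2,0,2.3],[-0.5,-3.5,1.8],8.5],[[-0.2,0,2.3],[-0.6,-3.5,1.8],8.5],[[-0.2,0,2.3],[-0.7,-3.5,1.8],8.5],[[-0.2,0,2.3],[-0.9,-3.5,1.8],8.5],[[0,0,6.2],[-0.2,-4.1,0],8.5],[[0,0,6.2],[-0.6,-4.1,0],8.5],[[0,0,6.3],[-1.1,-4.0,0],8.5]]}}

```text
clock: 2.58
tcp_pos: [0.5537, -0.015, 0.2998]
tcp_rot: [[-0.051, -0.081, 0.995], [0.647, 0.757, 0.094], [-0.761, 0.649, 0.014]]
contact_force: [1.6, 1.1, -0.4]
width: 0.995
```

```bash
python3 - <<'E'
from h import *
p,R=tcp([-11,-1.5,232],45,100)
p2,R=tcp([-11,-1.5,232],45,0)
plan([(p,R,2),(p2,R,5)],8.5)
s=telemetry.get_state();print(tobed(s['tcp_pos']),s['tcp_rot'].round(2),s['contact_force'],s['qpos'].round(0))
E
```

```text
[[[0.6, -0.0, 2.3], [-0.73, -1.65, -0.45], 8.5], [[0.6, -0.0, 2.3], [-0.79, -1.63, -0.43], 8.5], [[0.0, 0.0, 0.0], [2.0, -0.0, 0.0], 8.5], [[0.0, 0.0, 0.0], [2.0, -0.0, 0.0], 8.5], [[0.0, -0.0, 0.0], [2.0, 0.0, -0.0], 8.5], [[0.0, 0.0, 0.0], [2.0, -0.0, 0.0], 8.5], [[0.0, 0.0, 0.0], [2.0, -0.0, 0.0], 8.5]]
[-33.60398215  -9.75058029 299.7874143 ] [[-0.05 -0.08  1.  ]
 [ 0.65  0.76  0.09]
 [-0.76  0.65  0.01]] [ 1.55982185  1.05148612 -0.39923667] [ -7.  26.  39.  82. -48. 103.  38.]
```

{"api": "drive_tool", "payload": {"steps": [[[0.6,0,2.3],[-0.7,-1.65,-0.45],8.5],[[0.6,0,2.3],[-0.8,-1.63,-0.43],8.5],[[0,0,0],[1.0,0,0],8.5]]}}

```text
clock: 2.95
tcp_pos: [0.5465, -0.0511, 0.2773]
tcp_rot: [[-0.053, -0.041, 0.998], [0.708, 0.703, 0.066], [-0.704, 0.71, -0.008]]
contact_force: [-0.9, 0.6, -0.2]
width: 0.992
```

```bash
python3 - <<'E'
from h import *
p,R=tcp([-11,-1.5,232],45,60)
p2,R=tcp([-11,-1.5,232],45,-3)
plan([(p,R,1),(p2,R,4)],8.5)
s=telemetry.get_state();print(tobed(s['tcp_pos']),s['tcp_rot'].round(2),s['contact_force'],s['qpos'].round(0))
snap('side','s2.png',(280,120,400,270),4)
E
```

```text
[[[-0.8, 0.2, -0.2], [3.21, 0.89, 0.15], 8.5], [[-0.0, -0.0, 0.0], [1.58, -0.0, 0.0], 8.5], [[-0.0, -0.0, 0.0], [1.58, -0.0, 0.0], 8.5], [[-0.0, -0.0, 0.0], [1.57, 0.0, -0.0], 8.5], [[-0.0, -0.0, 0.0], [1.58, -0.0, 0.0], 8.5]]
[-6.90012672e+01  2.33299748e-01  2.77307929e+02] [[-0.05 -0.04  1.  ]
 [ 0.71  0.7   0.07]
 [-0.7   0.71 -0.01]] [-0.90213835  0.57697922 -0.24578546] [ -1.  30.  39.  82. -51. 107.  42.]
```

View pics/s2.png

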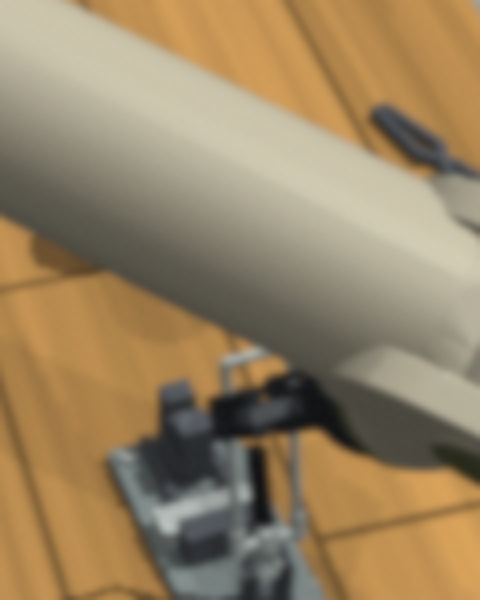

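The side view shows the gripper just behind the loop on the lever side, with the cross-bar at crop (225–270,355) above the fingers. I'll advance and close.

{"api": "drive_tool", "payload": {"steps": [[[-0.8,0.2,-0.2],[3.2,0.9,0.15],8.5],[[0,0,0],[1.6,0,0],8.5],[[0,0,0],[1.6,0,0],8.5],[[0,0,0],[1.6,0,0],8.5],[[0,0,0],[1.4,0,0],8.5],[[0,0,0],[0.2,0,0],8.5]]}}

```text
clock: 3.75
tcp_pos: [0.5422, 0.0319, 0.2139]
tcp_rot: [[-0.06, -0.063, 0.996], [0.705, 0.703, 0.087], [-0.706, 0.708, 0.002]]
contact_force: [0.1, -0.7, 0.2]
width: 0.997
```

```bash
python3 - <<'E'
from h import *
p2,R=tcp([-11,-1.5,232],45,-3)
plan([(p2,R,1)],8.5)
s=telemetry.get_state();print(tobed(s['tcp_pos']),s['contact_force'])
snap('top','t3.png',(290,160,390,240),6)
E
```

```text
[[[0.5, -0.3, -0.1], [-0.85, -0.49, -0.06], 8.5]]
[ 14.0373714   -1.98002387 213.93179598] [ 0.13454638 -0.72554     0.16004451]
```

View pics/t3.png

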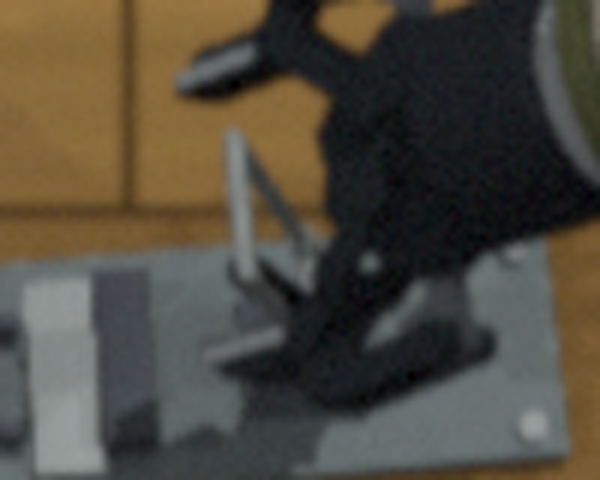

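The top view shows both loop rods standing between the open pads, with pad tips at crop (180,80) and (207,355) and cross-bar ends at (235,130) and (245,275).

```bash
python3 - <<'E'
from h import *
f=lambda x,y:np.array([290+x/6-.4,160+y/6-.4])
for q,z in ((f(235,128),.25),(f(245,278),.25),(f(180,80),.223),(f(207,355),.223)):print(tobed(onz('top',q,z)).round(1))
E
```

```text
[ -7.3 -27.2 250. ]
[ -6.   22.8 250. ]
[  8.1 -53.7 223. ]
[  7.3  41.1 223. ]
```

{"api": "drive_tool", "payload": {"steps": [[[0.5,-0.3,0],[-0.6,-0.5,0],7.0],[[0,0,0],[0,0,0],6.2],[[0,0,0],[0,0,0],5.8],[[0,0,0],[0,0,0],5.6]]}}

```text
clock: 4.3
tcp_pos: [0.5438, 0.0209, 0.2158]
tcp_rot: [[-0.051, -0.053, 0.997], [0.705, 0.706, 0.073], [-0.708, 0.707, 0.001]]
contact_force: [-0.0, -0.8, -0.6]
width: 0.655
```

{"api": "drive_tool", "payload": {"steps": [[[0,0,0],[0,0,0],5.4],[[0,0,0],[0,0,0],5.3],[[0,0,0],[0,0,0],5.2],[[0,0,0],[0,0,0],5.1]]}}

```text
clock: 4.8
tcp_pos: [0.543, 0.0212, 0.2161]
tcp_rot: [[-0.053, -0.053, 0.997], [0.706, 0.705, 0.074], [-0.707, 0.708, 0.0]]
contact_force: [-2.6, -0.4, 1.1]
width: 0.6
```

```bash
python3 - <<'E'
from h import *
s=telemetry.get_state();print(tobed(s['tcp_pos']),s['contact_force'],s['moment'],s['width']*8.54)
E
```

```text
[  3.34349567  -1.85555915 216.14630733] [-2.55898998 -0.41175812  1.10809532] [-0.55494751  0.42605407  0.38529742] 5.126258050031397
```

{"api": "drive_tool", "payload": {"steps": [[[0,0,0],[0,0,-0.1],5.1],[[0,0,0],[0,0,-0.1],5.0],[[0,0,0],[0,0,0],4.8]]}}

```text
clock: 5.18
tcp_pos: [0.5416, 0.021, 0.2163]
tcp_rot: [[-0.051, -0.054, 0.997], [0.705, 0.705, 0.074], [-0.707, 0.707, 0.002]]
contact_force: [-0.8, 0.0, 0.7]
width: 0.572
```

```bash
python3 - <<'E'
from h import *
s=telemetry.get_state();print(tobed(s['tcp_pos']),s['contact_force'],s['moment'],s['width']*8.54)
E
```

```text
[  3.26960799  -0.46563342 216.27813954] [-0.84291951  0.02948216  0.69767103] [-0.61038524  0.09549281  0.11102854] 4.881953194506899
```

{"api": "drive_tool", "payload": {"steps": [[[0,0,0],[0,0,0],4.0],[[0,0,0],[0,0,0],4.0],[[0,0,0],[0,0,0],4.0]]}}

```text
clock: 5.55
tcp_pos: [0.5416, 0.021, 0.2163]
tcp_rot: [[-0.051, -0.054, 0.997], [0.705, 0.705, 0.074], [-0.707, 0.707, 0.002]]
contact_force: [-0.5, -0.2, 0.2]
width: 0.571
```

```bash
python3 - <<'E'
from h import *
s=telemetry.get_state();print(tobed(s['tcp_pos']),s['contact_force'],s['moment'],s['width']*8.54)
snap('top','t4.png',(290,160,390,240),6)
E
```

```text
[  3.21896285  -0.4829571  216.29066199] [-0.5350574  -0.19822004  0.22880124] [-0.53116891  0.04655787  0.09200341] 4.876830323333587
```

View pics/t4.png

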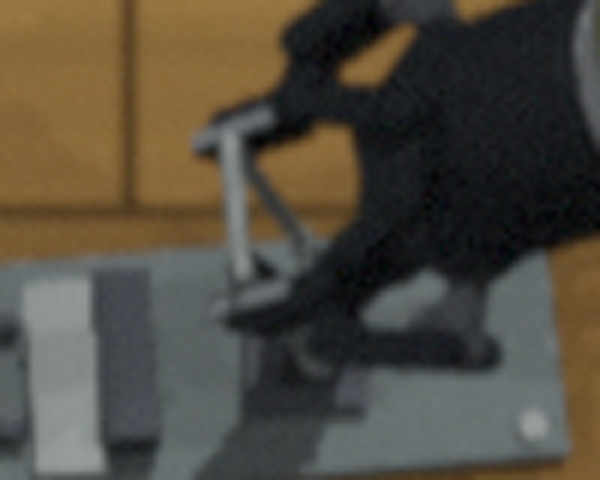

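Both pads now bear on the rods just behind the cross-bar. The cross-bar runs (232,140)–(243,275), inside the closed fingers. Next I swing the loop down along an arc.

```bash
cat >> h.py <<'E'
from scipy.optimize import brentq
def pinof(phi): return np.array([-40-28*np.cos(phi),75+28*np.sin(phi)])
def arc(f, s=130, y=-0.5):   # f 0..1 -> tcp pose; end: bar at (117.5,93)
    bar=np.array([117.5,93.]); phi1=brentq(lambda a:np.linalg.norm(pinof(a)-bar)-150,1.2,2.6)
    v=bar-pinof(phi1); psi1=np.degrees(np.arctan2(v[1],v[0]))
    psi=np.radians(76.8+(psi1-76.8)*f);p=pinof(1.6+(phi1-1.6)*f)
    g=p+s*np.array([np.cos(psi),np.sin(psi)]);return tcp([g[0],y,g[1]],45*(1-f))
E
python3 - <<'E'
from h import *
print(arc(0)[0]-telemetry.get_state()['tcp_pos'], tobed(arc(1)[0]))
plan([(*arc(k/24),1) for k in range(1,11)],4.0)
E
```

```text
[-6.03767398e-05  7.16454821e-04 -2.01063464e-04] [97.53525086 -0.5        75.18692535]
[[[-0.1, 0.3, -1.9], [0.74, 0.38, -0.0], 4.0], [[0.0, -0.0, -1.9], [0.69, 0.32, 0.0], 4.0], [[0.0, 0.0, -1.9], [0.69, 0.31, -0.0], 4.0], [[0.0, -0.0, -1.9], [0.7, 0.29, 0.0], 4.0], [[-0.0, 0.0, -1.9], [0.71, 0.27, -0.0], 4.0], [[0.0, -0.0, -1.9], [0.72, 0.25, 0.0], 4.0], [[0.0, 0.0, -1.9], [0.72, 0.24, -0.0], 4.0], [[0.0, -0.0, -1.9], [0.73, 0.22, -0.0], 4.0], [[-0.0, 0.0, -1.9], [0.74, 0.2, 0.0], 4.0], [[0.0, -0.0, -1.9], [0.74, 0.18, 0.0], 4.0]]
```

{"api": "drive_tool", "payload": {"steps": [[[0,0.3,-1.9],[0.74,0.38,0],4.0],[[0,0,-1.9],[0.69,0.32,0],4.0],[[0,0,-1.9],[0.69,0.31,0],4.0],[[0,0,-1.9],[0.7,0.29,0],4.0],[[0,0,-1.9],[0.71,0.27,0],4.0]]}}

```text
clock: 6.22
tcp_pos: [0.5393, 0.0556, 0.2019]
tcp_rot: [[-0.042, -0.063, 0.997], [0.571, 0.818, 0.076], [-0.82, 0.572, 0.001]]
contact_force: [-4.9, -1.0, 9.2]
width: 0.569
```

```bash
python3 - <<'E'
from h import *
s=telemetry.get_state();print(tobed(s['tcp_pos']),tobed(arc(5/24)[0]),s['contact_force'],s['moment'],s['width']*8.54)
plan([(*arc(k/24),1) for k in range(5,15)],4.0)
E
```

```text
[ 37.88159526  -0.90061367 201.93730913] [ 38.17168105  -0.5        200.14922479] [-4.87228462 -0.99577666  9.18885167] [-0.44241695  0.94031881  0.27844622] 4.862062341971297
[[[-0.1, 0.1, 0.7], [0.16, -0.08, -0.04], 4.0], [[0.0, -0.0, -1.9], [0.72, 0.25, 0.0], 4.0], [[-0.0, -0.0, -1.9], [0.72, 0.24, -0.0], 4.0], [[0.0, -0.0, -1.9], [0.73, 0.22, -0.0], 4.0], [[-0.0, -0.0, -1.9], [0.74, 0.2, 0.0], 4.0], [[0.0, 0.0, -1.9], [0.74, 0.18, 0.0], 4.0], [[0.0, 0.0, -1.9], [0.75, 0.16, 0.0], 4.0], [[0.0, -0.0, -1.9], [0.75, 0.15, 0.0], 4.0], [[0.0, -0.0, -1.9], [0.75, 0.13, -0.0], 4.0], [[0.0, -0.0, -1.9], [0.76, 0.11, 0.0], 4.0]]
```

{"api": "drive_tool", "payload": {"steps": [[[0,0,-1.9],[0.78,0.2,0],4.0],[[0,0,-1.9],[0.75,0.24,0],4.0],[[0,0,-1.9],[0.76,0.22,0],4.0],[[0,0,-1.9],[0.77,0.2,0],4.0],[[0,0,-1.9],[0.77,0.18,0],4.0],[[0,0,-1.9],[0.78,0.16,0],4.0]]}}

```text
clock: 6.98
tcp_pos: [0.5362, 0.0942, 0.1717]
tcp_rot: [[-0.025, -0.078, 0.997], [0.392, 0.917, 0.082], [-0.92, 0.392, 0.008]]
contact_force: [-3.5, 0.9, 5.0]
width: 0.572
```

```bash
python3 - <<'E'
from h import *
s=telemetry.get_state();print(tobed(s['tcp_pos']),tobed(arc(11/24)[0]),s['contact_force'],s['moment'],s['width']*8.54)
plan([(*arc(k/24),1) for k in range(12,20)],4.0)
E
```

```text
[ 76.59413283  -0.86011666 171.7225139 ] [ 71.40271202  -0.5        169.03432528] [-3.54820309  0.94593953  5.02571998] [-0.46809515  0.72428823  0.0870476 ] 4.8815978295379265
[[[0.4, 0.3, -0.6], [0.79, -0.42, -0.04], 4.0], [[0.0, 0.0, -1.9], [0.75, 0.13, -0.0], 4.0], [[-0.0, 0.0, -1.9], [0.76, 0.11, 0.0], 4.0], [[0.0, 0.0, -1.9], [0.76, 0.09, -0.0], 4.0], [[0.0, 0.0, -1.9], [0.76, 0.07, 0.0], 4.0], [[0.0, -0.0, -1.9], [0.77, 0.05, -0.0], 4.0], [[-0.0, 0.0, -1.9], [0.77, 0.03, -0.0], 4.0], [[0.0, 0.0, -1.9], [0.77, 0.01, 0.0], 4.0]]
```

{"api": "drive_tool", "payload": {"steps": [[[0,0,-0.8],[0.8,-0.4,0],4.0],[[0,0,-1.9],[0.75,0.1,0],4.0],[[0,0,-1.9],[0.76,0.05,0],4.0],[[0,0,-1.9],[0.76,0.05,0],4.0],[[0,0,-1.9],[0.76,0.03,0],4.0],[[0,0,-1.9],[0.76,0,0],4.0]]}}

```text
clock: 7.72
tcp_pos: [0.5339, 0.1194, 0.1309]
tcp_rot: [[-0.008, -0.095, 0.995], [0.223, 0.97, 0.094], [-0.975, 0.223, 0.013]]
contact_force: [-2.9, 1.2, 6.3]
width: 0.572
```

```bash
python3 - <<'E'
from h import *
s=telemetry.get_state();print(tobed(s['tcp_pos']),tobed(arc(17/24)[0]),s['contact_force'],s['moment'],s['width']*8.54)
plan([(*arc(k/24),1) for k in range(18,25)],4.0)
E
```

```text
[101.93970189  -0.44403619 130.88616001] [ 92.25188982  -0.5        128.33683258] [-2.89321929  1.23593783  6.26150547] [-0.28675217  0.69665372 -0.07081233] 4.886290845299886
[[[1.1, 0.5, -1.6], [0.8, -0.97, -0.02], 4.0], [[0.0, -0.0, -1.9], [0.77, 0.01, 0.0], 4.0], [[-0.0, -0.0, -1.9], [0.77, -0.01, -0.0], 4.0], [[-0.0, -0.0, -1.9], [0.77, -0.02, 0.0], 4.0], [[0.0, -0.0, -1.9], [0.77, -0.04, 0.0], 4.0], [[-0.0, 0.0, -1.9], [0.77, -0.06, -0.0], 4.0], [[-0.0, -0.0, -1.9], [0.76, -0.08, -0.0], 4.0]]
```

{"api": "drive_tool", "payload": {"steps": [[[0,0.5,-1.8],[0.7,-0.9,0],4.0],[[0,0,-1.9],[0.75,-0.2,0],4.0],[[0,0,-1.9],[0.76,-0.1,0],4.0],[[0,0,-1.9],[0.7,-0.1,0],4.0]]}}

```text
clock: 8.22
tcp_pos: [0.5324, 0.1241, 0.0999]
tcp_rot: [[-0.006, -0.107, 0.994], [0.099, 0.989, 0.107], [-0.995, 0.099, 0.005]]
contact_force: [-2.2, 3.2, 3.8]
width: 0.573
```

```bash
python3 - <<'E'
from h import *
s=telemetry.get_state();print(tobed(s['tcp_pos']),tobed(arc(21/24)[0]),s['contact_force'],s['moment'],s['width']*8.54)
plan([(*arc(k/24),1) for k in range(22,25)],4.0)
snap('side','s5.png',(270,170,390,310),4)
E
```

```text
[106.70844433   0.58949978  99.90215429] [97.90878797 -0.5        98.21809058] [-2.15310231  3.20204781  3.77805555] [ 0.06632788  0.39423391 -0.22624618] 4.896710175928399
[[[1.7, 0.2, -1.9], [0.85, -0.94, 0.08], 4.0], [[-0.0, 0.0, -1.9], [0.77, -0.06, -0.0], 4.0], [[0.0, -0.0, -1.9], [0.76, -0.08, -0.0], 4.0]]
```

View pics/s5.png

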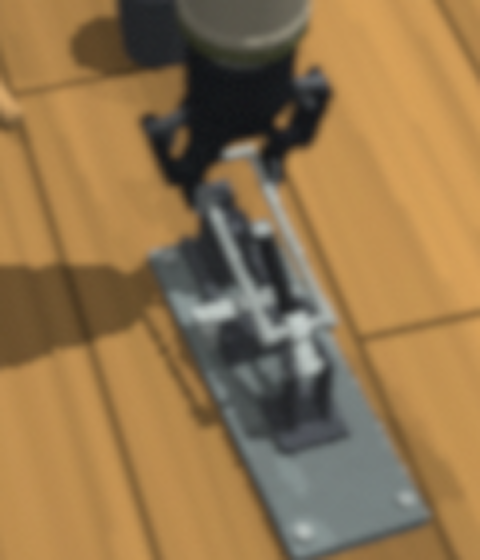

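The side view shows the loop swung down with its rods straddling the jaw. The cross-bar is at crop (240,153), held in the fingers, and the lever leans toward the jaw. Now the final descent.

{"api": "drive_tool", "payload": {"steps": [[[0.8,0,-1.9],[0.6,-0.9,0],4.0],[[0.8,0,-1.9],[0.6,-0.2,0],4.0],[[0,0,-1.8],[0.6,0,0],4.0]]}}

```text
clock: 8.65
tcp_pos: [0.5341, 0.1197, 0.0805]
tcp_rot: [[0.006, -0.086, 0.996], [0.001, 0.996, 0.086], [-1.0, 0.001, 0.006]]
contact_force: [-2.6, 2.3, 3.0]
width: 0.569
```

```bash
cat > st.py <<'E'
from h import *
s=telemetry.get_state();print(tobed(s['tcp_pos']).round(1),s['tcp_rot'].round(3).tolist(),s['contact_force'].round(1),s['moment'].round(2),round(s['width']*8.54,2),s['clock'])
E
python3 st.py
```

```text
[102.2  -0.7  80.5] [[0.006, -0.086, 0.996], [0.001, 0.996, 0.086], [-1.0, 0.001, 0.006]] [-2.6  2.3  3. ] [ 0.11  0.62 -0.07] 4.86 8.65
```

{"api": "drive_tool", "payload": {"steps": [[[0,0,0],[0.3,-0.35,0],4.0],[[0,0,0],[0.1,-0.05,0],4.0]]}}

```text
clock: 8.9
tcp_pos: [0.5338, 0.1184, 0.0756]
tcp_rot: [[0.005, -0.09, 0.996], [0.002, 0.996, 0.09], [-1.0, 0.002, 0.005]]
contact_force: [-2.3, 2.5, 2.9]
width: 0.574
```

```bash
python3 st.py; python3 - <<'E'
from h import *
snap('top','t6.png',(240,170,360,260),6)
E
```

```text
[100.9  -0.3  75.6] [[0.005, -0.09, 0.996], [0.002, 0.996, 0.09], [-1.0, 0.002, 0.005]] [-2.3  2.5  2.9] [ 0.15  0.44 -0.11] 4.9 8.9
```

View pics/t6.png

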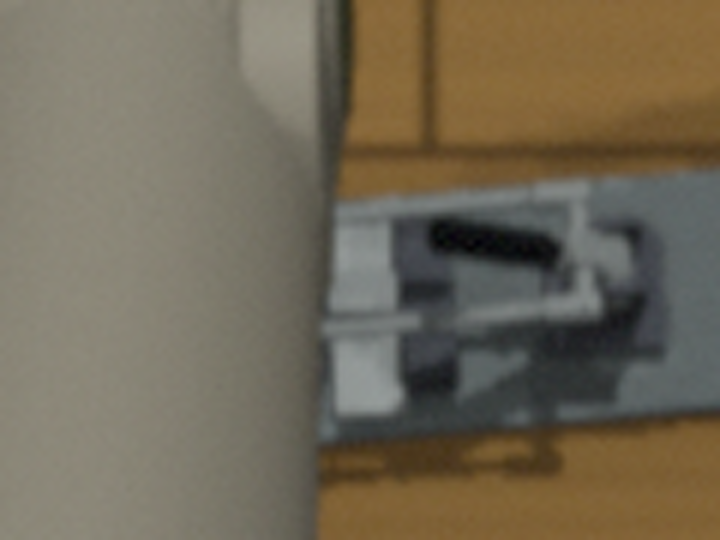

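The top view has the arm hiding the jaw, but the loop's pin shows at crop (582,250) and the handle tip at (432,232). I can get the cross-bar's x from the pin.

```bash
python3 - <<'E'
from h import *
f=lambda x,y:np.array([240+x/6-.4,170+y/6-.4])
for z in (.095,.1):print(tobed(onz('top',f(582,250),z)))
for z in (.13,.14,.15):print(z,tobed(onz('top',f(435,235),z)))
for bx in (115,117,119,121,123):
    bar=np.array([bx,92.]);a=brentq(lambda a:np.linalg.norm(pinof(a)-bar)-150,1.2,2.6);print(bx,pinof(a),a)
E
```

```text
[-27.41692432  -2.15719769  95.        ]
[-27.07757559  -0.98078451 100.        ]
0.13 [ 28.18731202  -4.00869186 130.        ]
0.14 [ 28.29869555  -1.54836452 140.        ]
0.15 [ 28.41007908   0.91196281 150.        ]
115 [-34.63338826 102.48089297] 1.7636543441261916
117 [-32.66481575 102.0221219 ] 1.8358601533792671
119 [-30.70442471 101.41197229] 1.9092032953468043
121 [-28.75090692 100.64094196] 1.9842270071230144
123 [-26.80251064  99.69466085] 2.061604606016865
```

{"api": "drive_tool", "payload": {"steps": [[[0,0,0],[0.25,-0.2,0],4.0],[[0,0,0],[0.25,-0.1,0],4.0],[[0,0,0],[0.2,-0.0,0],4.0]]}}

```text
clock: 9.32
tcp_pos: [0.5338, 0.1171, 0.0682]
tcp_rot: [[0.004, -0.092, 0.996], [0.004, 0.996, 0.091], [-1.0, 0.004, 0.005]]
contact_force: [-2.4, 4.1, 2.5]
width: 0.572
```

```bash
python3 st.py
```

```text
[99.6 -0.2 68.2] [[0.004, -0.092, 0.996], [0.004, 0.996, 0.091], [-1.0, 0.004, 0.005]] [-2.4  4.1  2.5] [ 0.31  0.34 -0.03] 4.89 9.325
```

{"api": "drive_tool", "payload": {"steps": [[[0,0,0],[0.2,-0.15,0],4.0],[[0,0,0],[0.15,0,0],4.0]]}}

```text
clock: 9.57
tcp_pos: [0.5338, 0.1163, 0.0644]
tcp_rot: [[0.004, -0.092, 0.996], [0.006, 0.996, 0.092], [-1.0, 0.005, 0.005]]
contact_force: [-3.0, 3.8, 3.2]
width: 0.57
```

```bash
python3 st.py
```

```text
[98.9 -0.2 64.4] [[0.004, -0.092, 0.996], [0.006, 0.996, 0.092], [-1.0, 0.005, 0.005]] [-3.   3.8  3.2] [ 0.17  0.45 -0.16] 4.87 9.575
```

{"api": "drive_tool", "payload": {"steps": [[[0,0,0],[0.15,-0.1,0],4.0],[[0,0,0],[0.1,0,0],4.0]]}}

```text
clock: 9.82
tcp_pos: [0.5338, 0.1159, 0.0616]
tcp_rot: [[0.004, -0.093, 0.996], [0.006, 0.996, 0.093], [-1.0, 0.006, 0.005]]
contact_force: [-3.5, 4.2, 1.9]
width: 0.574
```

```bash
python3 st.py
```

```text
[98.5 -0.2 61.6] [[0.004, -0.093, 0.996], [0.006, 0.996, 0.093], [-1.0, 0.006, 0.005]] [-3.5  4.2  1.9] [ 0.46  0.59 -0.27] 4.9 9.825
```

{"api": "drive_tool", "payload": {"steps": [[[0,0,0],[0.12,0,0],4.0],[[0,0,0],[0.1,0,0],4.0]]}}

```text
clock: 10.07
tcp_pos: [0.5338, 0.1157, 0.0592]
tcp_rot: [[0.004, -0.093, 0.996], [0.007, 0.996, 0.092], [-1.0, 0.006, 0.005]]
contact_force: [-2.5, 5.5, 2.7]
width: 0.571
```

{"api": "drive_tool", "payload": {"steps": [[[0,0,0],[0.12,0,0],4.0],[[0,0,0],[0.1,0,0],4.0]]}}

```text
clock: 10.32
tcp_pos: [0.5339, 0.1153, 0.0568]
tcp_rot: [[0.004, -0.092, 0.996], [0.006, 0.996, 0.092], [-1.0, 0.006, 0.005]]
contact_force: [-4.2, 3.9, 2.1]
width: 0.573
```

```bash
python3 st.py
```

```text
[97.8 -0.1 56.8] [[0.004, -0.092, 0.996], [0.006, 0.996, 0.092], [-1.0, 0.006, 0.005]] [-4.2  3.9  2.1] [ 0.45  0.54 -0.32] 4.89 10.325
```

{"api": "drive_tool", "payload": {"steps": [[[0,0,0],[0.12,0,0],4.0],[[0,0,0],[0.1,0,0],4.0]]}}

```text
clock: 10.58
tcp_pos: [0.5339, 0.1153, 0.0555]
tcp_rot: [[0.004, -0.092, 0.996], [0.007, 0.996, 0.092], [-1.0, 0.007, 0.005]]
contact_force: [-8.0, 3.9, 19.1]
width: 0.574
```

{"api": "drive_tool", "payload": {"steps": [[[0,0,0],[0.12,0,0],4.0],[[0,0,0],[0.1,0,0],4.0]]}}

```text
clock: 10.82
tcp_pos: [0.5339, 0.1154, 0.0555]
tcp_rot: [[0.004, -0.092, 0.996], [0.009, 0.996, 0.092], [-1.0, 0.009, 0.004]]
contact_force: [-7.5, 2.9, 15.9]
width: 0.574
```

```bash
python3 st.py; python3 - <<'E'
from h import *
snap('side','s7.png',(280,190,380,290),6)
E
```

```text
[97.9 -0.1 55.5] [[0.004, -0.092, 0.996], [0.009, 0.996, 0.092], [-1.0, 0.009, 0.004]] [-7.5  2.9 15.9] [ 0.21  1.7  -0.01] 4.9 10.825
```

View pics/s7.png

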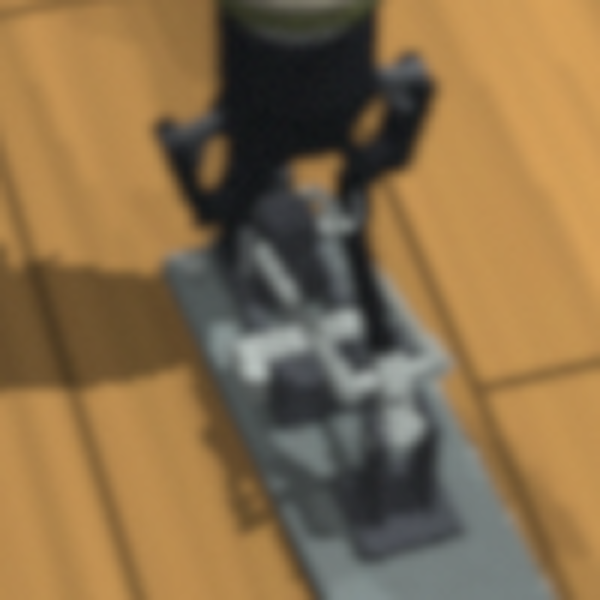

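The side view shows the loop lying nearly level over the jaw. The contact force has risen to about 16 N, so I'll ease off before releasing.

{"api": "drive_tool", "payload": {"steps": [[[0,0,0],[-0.1,0,-0.05],4.0],[[0,0,0],[0,0,0],4.0]]}}

```text
clock: 11.12
tcp_pos: [0.5338, 0.1153, 0.0568]
tcp_rot: [[0.005, -0.092, 0.996], [0.009, 0.996, 0.092], [-1.0, 0.009, 0.006]]
contact_force: [-1.4, 3.8, 1.2]
width: 0.572
```

```bash
python3 st.py
```

```text
[97.8 -0.1 56.8] [[0.005, -0.092, 0.996], [0.009, 0.996, 0.092], [-1.0, 0.009, 0.006]] [-1.4  3.8  1.2] [ 0.46  0.25 -0.02] 4.88 11.125
```

{"api": "drive_tool", "payload": {"steps": [[[0,0,0],[0,0,0],5.6],[[0,0,0],[0,0,0],6.5],[[0,0,0],[0,0,0],8.5],[[0,0,0],[0,0,0],8.5],[[0,0,0],[-1.5,0,0],8.5],[[0,0,0],[-5,0,0],8.5],[[0,0,0],[-5,3,0],8.5],[[0,0,0],[-5,5,0],8.5],[[0,0,0],[-1,6,0],8.5]]}}

```text
clock: 12.25
tcp_pos: [0.523, 0.2409, 0.2353]
tcp_rot: [[0.007, -0.075, 0.997], [0.005, 0.997, 0.075], [-1.0, 0.005, 0.007]]
contact_force: [0.6, 0.4, 0.2]
width: 1.001
```

```bash
python3 st.py; python3 - <<'E'
from h import *
a=optics.capture('top')[190:250,255:355,::-1];b=optics.capture('side')[205:285,300:380,::-1]
a=cv2.resize(a,(500,300),interpolation=cv2.INTER_CUBIC);b=cv2.resize(b,(300,300),interpolation=cv2.INTER_CUBIC)
cv2.imwrite('pics/c8.png',np.hstack([a,b]))
E
```

```text
[223.9   0.9 235.3] [[0.007, -0.075, 0.997], [0.005, 0.997, 0.075], [-1.0, 0.005, 0.007]] [0.6 0.4 0.2] [-0.03 -0.08 -0.02] 8.54 12.25
```

View pics/c8.png

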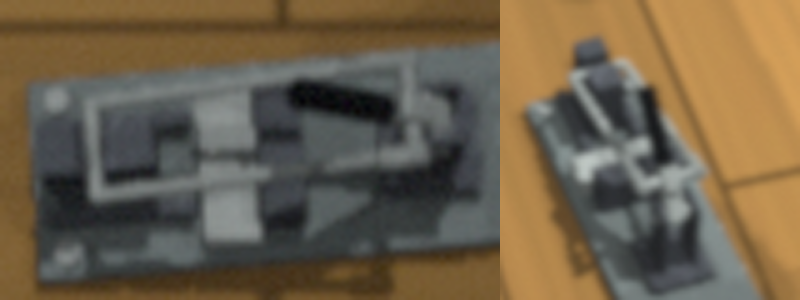

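The top view shows the cross-bar at crop x 85–95, between the far wall and the keeper. In the side view the keeper hides the middle of the bar. I'll check its height by triangulation.

```bash
python3 - <<'E'
from h import *
t=lambda x,y:np.array([255+x/5-.4,190+y/5-.4]);sd=lambda x,y:np.array([300+(x-500)/3.75-.4,205+y/3.75-.4])
for a,b in ((t(86,100),sd(633,64)),(t(97,196),sd(575,76)),(t(409,58),sd(702,172)),(t(418,160),sd(640,188))):
    X,e,f=tri(a,b);print(tobed(X).round(1),round(e,2),round(f,2))
for z in(.07,.0835):print(z,tobed(onz('top',t(91,148),z)).round(1),proj('side',[w([117,22,1000*z]),w([117,-22,1000*z])]))
print(sd(575,76),sd(633,64))
for q in (t(37,150),t(78,150),t(103,140),t(155,140)):print(tobed(onz('top',q,.08)).round(1))
for z in(.14,.15,.16):print('tip',tobed(onz('top',t(290,93),z)).round(1))
E
```

```text
[121.8 -29.5  62.5] 1.29 0.84
[119.2  19.6  69.8] 0.78 0.51
[-29.  -25.7  98.5] 0.36 0.25
[-28.6  22.6 100.1] 0.25 0.18
0.07 [120.7  -1.5  70. ] [[318.61717145 225.67628985]
 [332.52784685 221.90846422]]
0.0835 [119.6   1.6  83.5] [[318.58966646 222.51777501]
 [332.60030555 218.74536338]]
[319.6        224.86666667] [335.06666667 221.66666667]
[144.7  -0.3  80. ]
[125.9   1.3  80. ]
[114.1  -2.5  80. ]
[90.3 -0.5 80. ]
tip [ 27.1  -2.7 140. ]
tip [ 27.2  -0.2 150. ]
tip [ 27.4   2.2 160. ]
```

The bar triangulates to z ≈ 66–70, well below 76, so it is seated in the groove. The lever is at about 2.34 rad. Next I shut the fingers and come down on the jaw side of the handle.

```bash
cat >> h.py <<'E'
def lev(th):
    u=np.array([-np.cos(th),np.sin(th)]);n=np.array([np.sin(th),np.cos(th)]);p=np.array([-40,75.])
    if th>1.57: e=p+96*u+7.5*n; x,z=e[0]+11,118+(2.34-th)/.77*27
    else:
        c=p+75*u+7.5*n; x,z=c[0]+11*np.clip((th-.2)/.7,0,1),c[1]
    return w([x,0,z]),rot(0)
E
python3 - <<'E'
from h import *
plan([(w([70,0,215]),rot(0),5),(w([62,0,118]),rot(0),5)],0.0)
E
```

```text
[[[0.1, 0.0, -0.1], [0.33, -3.27, 0.03], 0.0], [[0.1, 0.0, -0.1], [0.33, -3.27, 0.04], 0.0], [[0.1, 0.0, -0.1], [0.34, -3.27, 0.05], 0.0], [[0.1, 0.0, -0.1], [0.34, -3.27, 0.05], 0.0], [[0.1, 0.0, -0.1], [0.35, -3.27, 0.06], 0.0], [[0.0, 0.0, 0.0], [1.94, -0.16, -0.0], 0.0], [[0.0, 0.0, 0.0], [1.94, -0.16, -0.0], 0.0], [[0.0, 0.0, 0.0], [1.94, -0.16, 0.0], 0.0], [[0.0, 0.0, 0.0], [1.94, -0.16, -0.0], 0.0], [[0.0, 0.0, 0.0], [1.94, -0.16, -0.0], 0.0]]
```

{"api": "drive_tool", "payload": {"steps": [[[0,0,0],[0.0,-3.2,0],0],[[0,0,0],[0.3,-3.2,0],0],[[0,0,0],[0.3,-3.2,0],0],[[0,0,0],[0.3,-3.2,0],0],[[0,0,0],[0.3,-2.5,0],0],[[0,0,0],[1.0,0,0],0],[[0,0,0],[1.9,0,0],0],[[0,0,0],[1.9,0,0],0]]}}

```text
clock: 13.35
tcp_pos: [0.535, 0.0961, 0.1764]
tcp_rot: [[0.01, -0.095, 0.995], [0.01, 0.995, 0.095], [-1.0, 0.009, 0.011]]
contact_force: [0.3, -0.5, -0.6]
width: -0.0
```

```bash
python3 st.py;python3 - <<'E'
from h import *
plan([(w([60,0,118]),rot(0),3)]+[(*lev(t),1) for t in np.arange(2.3,1.55,-.1)],0.0)
E
```

```text
[ 78.6   0.3 176.4] [[0.01, -0.095, 0.995], [0.01, 0.995, 0.095], [-1.0, 0.009, 0.011]] [ 0.3 -0.5 -0.6] [-0.    0.01 -0.02] -0.0 13.35
[[[0.3, 0.2, -0.2], [1.94, -0.64, -0.02], 0.0], [[0.3, 0.2, -0.2], [1.94, -0.63, -0.01], 0.0], [[0.3, 0.2, -0.2], [1.95, -0.63, -0.0], 0.0], [[0.0, -0.0, -0.0], [-0.14, -1.94, -0.0], 0.0], [[0.0, 0.0, 0.0], [-0.35, -0.7, -0.0], 0.0], [[0.0, 0.0, 0.0], [-0.35, -0.76, -0.0], 0.0], [[0.0, 0.0, 0.0], [-0.35, -0.82, -0.0], 0.0], [[0.0, 0.0, 0.0], [-0.35, -0.86, 0.0], 0.0], [[0.0, 0.0, 0.0], [-0.35, -0.9, -0.0], 0.0], [[0.0, 0.0, 0.0], [-0.35, -0.93, 0.0], 0.0], [[0.0, 0.0, 0.0], [-0.35, -0.95, -0.0], 0.0]]
```

{"api": "drive_tool", "payload": {"steps": [[[0,0,0],[1.95,-0.6,0],0],[[0,0,0],[1.95,-0.6,0],0],[[0,0,0],[1.9,-0.6,0],0],[[0,0,0],[0,-1.0,0],0]]}}

```text
clock: 13.85
tcp_pos: [0.5363, 0.0742, 0.1148]
tcp_rot: [[0.006, -0.103, 0.995], [0.011, 0.995, 0.103], [-1.0, 0.01, 0.007]]
contact_force: [-0.4, 0.9, 0.6]
width: -0.003
```

```bash
python3 st.py;python3 - <<'E'
from h import *
plan([(*lev(t),1) for t in np.arange(2.3,1.55,-.1)],0.0)
E
```

```text
[ 56.7   0.7 114.8] [[0.006, -0.103, 0.995], [0.011, 0.995, 0.103], [-1.0, 0.01, 0.007]] [-0.4  0.9  0.6] [-0.01  0.    0.02] -0.02 13.85
[[[1.4, 0.4, -0.6], [-0.48, -1.61, 0.03], 0.0], [[0.0, -0.0, 0.0], [-0.35, -0.7, -0.0], 0.0], [[0.0, 0.0, 0.0], [-0.35, -0.76, -0.0], 0.0], [[0.0, 0.0, 0.0], [-0.35, -0.82, -0.0], 0.0], [[0.0, 0.0, 0.0], [-0.35, -0.86, 0.0], 0.0], [[0.0, 0.0, 0.0], [-0.35, -0.9, -0.0], 0.0], [[0.0, 0.0, 0.0], [-0.35, -0.93, 0.0], 0.0], [[0.0, 0.0, 0.0], [-0.35, -0.95, -0.0], 0.0]]
```

{"api": "drive_tool", "payload": {"steps": [[[0.7,0,-0.6],[-0.3,-0.8,0],0],[[0.7,0,0],[-0.2,-0.8,0],0],[[0,0,0],[-0.35,-0.7,0],0],[[0,0,0],[-0.35,-0.75,0],0]]}}

```text
clock: 14.35
tcp_pos: [0.5402, 0.0461, 0.1307]
tcp_rot: [[0.01, -0.08, 0.997], [0.005, 0.997, 0.08], [-1.0, 0.004, 0.011]]
contact_force: [-1.9, 4.6, 3.1]
width: 0.002
```

```bash
python3 st.py;python3 - <<'E'
from h import *
plan([(*lev(t),1) for t in np.arange(2.1,1.15,-.1)],0.0)
E
```

```text
[ 28.3  -1.1 130.7] [[0.01, -0.08, 0.997], [0.005, 0.997, 0.08], [-1.0, 0.004, 0.011]] [-1.9  4.6  3.1] [ 0.88  0.4  -0.01] 0.02 14.35
[[[0.1, 0.6, -0.3], [0.43, -0.24, -0.11], 0.0], [[0.0, 0.0, -0.0], [-0.35, -0.82, -0.0], 0.0], [[0.0, 0.0, 0.0], [-0.35, -0.86, 0.0], 0.0], [[0.0, 0.0, 0.0], [-0.35, -0.9, -0.0], 0.0], [[0.0, 0.0, 0.0], [-0.35, -0.93, 0.0], 0.0], [[0.0, 0.0, 0.0], [-0.35, -0.95, -0.0], 0.0], [[0.0, 0.0, 0.0], [-0.64, -0.81, 0.0], 0.0], [[0.0, 0.0, 0.0], [0.02, -0.75, -0.0], 0.0], [[0.0, 0.0, 0.0], [0.09, -0.75, -0.0], 0.0], [[0.0, 0.0, 0.0], [0.17, -0.74, 0.0], 0.0]]
```

Contact made, with a 4.6 N push. I'll continue along the arc.

{"api": "drive_tool", "payload": {"steps": [[[0,0,0],[-0.2,-0.85,0],0],[[0,0,0],[-0.25,-0.9,0],0],[[0,0,0],[-0.25,-0.9,0],0],[[0,0,0],[-0.3,-0.95,0],0]]}}

```text
clock: 14.85
tcp_pos: [0.5441, 0.0143, 0.1448]
tcp_rot: [[0.013, -0.086, 0.996], [0.014, 0.996, 0.086], [-1.0, 0.013, 0.014]]
contact_force: [-1.9, 2.5, -0.9]
width: -0.001
```

```bash
python3 st.py;python3 - <<'E'
from h import *
plan([(*lev(t),1) for t in np.arange(1.7,.75,-.1)],0.0)
E
```

```text
[ -3.6  -2.5 144.8] [[0.013, -0.086, 0.996], [0.014, 0.996, 0.086], [-1.0, 0.013, 0.014]] [-1.9  2.5 -0.9] [ 0.5   0.37 -0.01] -0.01 14.85
[[[0.4, 0.8, -0.7], [0.43, -0.56, -0.26], 0.0], [[0.0, 0.0, 0.0], [-0.35, -0.95, -0.0], 0.0], [[0.0, 0.0, 0.0], [-0.64, -0.81, 0.0], 0.0], [[0.0, 0.0, 0.0], [0.02, -0.75, -0.0], 0.0], [[0.0, 0.0, 0.0], [0.09, -0.75, -0.0], 0.0], [[0.0, 0.0, 0.0], [0.17, -0.74, 0.0], 0.0], [[0.0, 0.0, 0.0], [0.24, -0.71, 0.0], 0.0], [[0.0, 0.0, 0.0], [0.31, -0.69, -0.0], 0.0], [[0.0, 0.0, 0.0], [0.38, -0.65, 0.0], 0.0], [[0.0, 0.0, 0.0], [0.44, -0.77, -0.0], 0.0]]
```

{"api": "drive_tool", "payload": {"steps": [[[0,0.8,-0.7],[-0.1,-0.9,-0.2],0],[[0,0,0],[-0.2,-0.9,-0.1],0],[[0,0,0],[0,-0.8,0],0],[[0,0,0],[0.05,-0.75,0],0]]}}

```text
clock: 15.35
tcp_pos: [0.5448, -0.0221, 0.148]
tcp_rot: [[0.002, -0.085, 0.996], [-0.0, 0.996, 0.085], [-1.0, -0.001, 0.002]]
contact_force: [-0.6, 2.0, 0.3]
width: 0.003
```

```bash
python3 st.py;python3 - <<'E'
from h import *
for t in np.arange(1.5,-.05,-.1):print(round(t,1),tobed(lev(t)[0]).round(0))
E
```

```text
[-40.   -0.4 148. ] [[0.002, -0.085, 0.996], [-0.0, 0.996, 0.085], [-1.0, -0.001, 0.002]] [-0.6  2.   0.3] [0.54 0.05 0.02] 0.02 15.35
1.5 [-27.   0. 150.]
1.4 [-34.   0. 150.]
1.3 [-42.   0. 149.]
1.2 [-49.  -0. 148.]
1.1 [-56.  -0. 145.]
1.0 [-63.   0. 142.]
0.9 [-70.  -0. 138.]
0.8 [-77.  -0. 134.]
0.7 [-85.   0. 129.]
0.6 [-91.  -0. 124.]
0.5 [-98.   0. 118.]
0.4 [-103.    0.  111.]
0.3 [-108.    0.  104.]
0.2 [-112.   -0.   97.]
0.1 [-114.    0.   90.]
-0.0 [-115.    0.   82.]
```

{"api": "drive_tool", "payload": {"steps": [[[0,0,0],[0.1,-0.8,0],0],[[0,0,0],[0.2,-0.8,0],0],[[0,0,0],[0.3,-0.75,0],0],[[0,0,0],[0.4,-0.75,0],0]]}}

```text
clock: 15.85
tcp_pos: [0.5473, -0.0544, 0.1369]
tcp_rot: [[0.001, -0.086, 0.996], [0.001, 0.996, 0.086], [-1.0, 0.001, 0.001]]
contact_force: [-0.9, 6.5, 0.2]
width: 0.001
```

```bash
python3 st.py
```

```text
[-72.4  -0.2 136.9] [[0.001, -0.086, 0.996], [0.001, 0.996, 0.086], [-1.0, 0.001, 0.001]] [-0.9  6.5  0.2] [1.34 0.05 0.08] 0.0 15.85
```

{"api": "drive_tool", "payload": {"steps": [[[0,0,0],[0.5,-0.75,0],0],[[0,0,0],[0.6,-0.7,0],0],[[0,0,0],[0.6,-0.65,0],0],[[0,0,0],[0.7,-0.6,0],0]]}}

```text
clock: 16.35
tcp_pos: [0.5496, -0.0796, 0.1115]
tcp_rot: [[-0.001, -0.089, 0.996], [0.005, 0.996, 0.089], [-1.0, 0.005, -0.0]]
contact_force: [-1.0, 3.3, 2.0]
width: -0.005
```

```bash
python3 st.py
```

```text
[-97.7  -0.6 111.5] [[-0.001, -0.089, 0.996], [0.005, 0.996, 0.089], [-1.0, 0.005, -0.0]] [-1.   3.3  2. ] [0.68 0.1  0.01] -0.04 16.35
```

{"api": "drive_tool", "payload": {"steps": [[[0,0,0],[0.7,-0.4,0],0],[[0,0,0],[0.7,-0.4,0],0],[[0,0,0],[0.7,-0.2,0],0],[[0,0,0],[0.5,0,0],0]]}}

```text
clock: 16.85
tcp_pos: [0.5499, -0.0934, 0.0833]
tcp_rot: [[-0.001, -0.086, 0.996], [0.002, 0.996, 0.086], [-1.0, 0.002, -0.001]]
contact_force: [0.6, 0.5, 0.6]
width: -0.0
```

```bash
python3 st.py
```

```text
[-1.114e+02  1.000e-01  8.330e+01] [[-0.001, -0.086, 0.996], [0.002, 0.996, 0.086], [-1.0, 0.002, -0.001]] [0.6 0.5 0.6] [ 0.01 -0.03 -0.02] -0.0 16.85
```

Force is zero at z 83, so the lever seems to have snapped down. I'll press gently to confirm, then withdraw and look.

{"api": "drive_tool", "payload": {"steps": [[[0,0,0],[0.15,0,0],0],[[0,0,0],[0.15,0,0],0]]}}

```text
clock: 17.1
tcp_pos: [0.5502, -0.0934, 0.0819]
tcp_rot: [[-0.001, -0.086, 0.996], [0.003, 0.996, 0.086], [-1.0, 0.003, -0.001]]
contact_force: [-9.6, 2.0, 21.1]
width: -0.001
```

{"api": "drive_tool", "payload": {"steps": [[[0,0,0],[-1,0,0],0],[[0,0,0],[-3,0,0],0],[[0,0,0],[-4,-3,0],0],[[0,0,0],[-4,-5,0],0],[[0,0,0],[0,-5,0],0],[[0,0,0],[0,-4,0],0],[[0,0,0],[0,0,0],0]]}}

```text
clock: 17.98
tcp_pos: [0.567, -0.2661, 0.2079]
tcp_rot: [[0.002, -0.092, 0.996], [0.0, 0.996, 0.092], [-1.0, 0.0, 0.002]]
contact_force: [0.2, 0.0, -0.0]
width: 0.002
```

```bash
python3 st.py; python3 - <<'E'
from h import *
a=optics.capture('top')[190:250,255:395,::-1];b=optics.capture('side')[205:325,300:400,::-1]
a=cv2.resize(a,(490,210),interpolation=cv2.INTER_CUBIC);b=cv2.resize(b,(300,360),interpolation=cv2.INTER_CUBIC)
c=np.zeros((360,790,3),np.uint8);c[:210,:490]=a;c[:,490:]=b
cv2.imwrite('pics/c9.png',c)
E
```

```text
[-285.    -3.4  207.9] [[0.002, -0.092, 0.996], [0.0, 0.996, 0.092], [-1.0, 0.0, 0.002]] [ 0.2  0.  -0. ] [ 0.01 -0.01 -0.03] 0.02 17.975
```

View pics/c9.png

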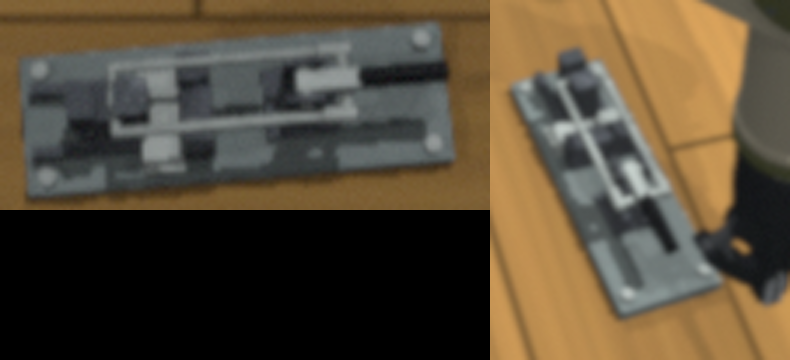

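The lever lies level (black handle at crop (360–445,73)), the jaw is closed on the stock, and the cross-bar at crop x≈113 sits in the groove. A last number check, then hand in.

```bash
python3 - <<'E'
from h import *
t=lambda x,y:np.array([255+x/3.5-.4,190+y/3.5-.4])
print('bar',tobed(onz('top',t(113,99),.07)).round(1),'handle end',tobed(onz('top',t(445,71),.075)).round(1))
print('stock',[tobed(onz('top',t(x,140),.032)).round(1) for x in(143,180)])
print(r.close_job())
E
```

```text
bar [87.8 -1.9 70. ] handle end [-134.1   -1.4   75. ]
stock [array([71.3, 19.9, 32. ]), array([45.9, 22.1, 32. ])]
the job is handed in; nothing more can be done
None
```

The bar is clamped and the job is handed in at about 18 s; no verdict was reported, so the result rests on my own checks.

**What I did:** I gripped the loop behind its cross-bar, swung it down and lowered it into the jaw's groove. Then I let go and threw the lever over with shut fingertips. I withdrew the arm before handing in.

**Last checks:**

| Check | Measured | Wanted |
|---|---|---|
| Cross-bar, bed x (in the groove) | 87.8 mm | 83 to 93 mm |
| Cross-bar, bed y | −1.9 mm | within ±6 mm |
| Handle | level; fingertips met a firm stop at z 82 mm | about 82.5 mm at closed |
| Stock, bed x | about 46–71 mm | about 44–72 mm |
| Force on the tool after withdrawing | about 0 N | 0 N |

- **Closest call:** when the bar seated in the groove, the wrist force reached about 19 N, just under the 20 N limit, and I backed off at once. I read the force only between moves, so a short peak above 20 N cannot be ruled out.
- **Not measured directly:** I could not read the loop's clamping force. I infer it from the lever snapping past its dead point and from the bar's position.
- **Measurements that disagreed:** image measurements differed by 2–4 mm, for example in the bar's seated x and height. All stayed within the limits.

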